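Find the mill with the tired spring

TASK

One of the three thumb-press pepper mills on the wooden board has a tired spring. Working from the robot's left to its right, press the top of every mill straight in by about 5 mm, hold it there a moment and feel the resistance, never pushing a top to its stop. Then stand the one that gives clearly more easily upright in the square baking tin, setting it down gently, and leave the other two mills and everything else where they are.

Things in the scene. Friction and masses are not known exactly. Their poses are not given: they have to be found in the camera images.
- board: fixed wooden board, 150 x 290 x 18 mm; origin: centre of its underside; x across, y along its length (to the robot's left; yaw within 0.3). On it stand three look-alike steel mills (about 240 g) in a row along y, 95 mm apart. Any may be the tired one; their poses are not given. The rules name the tired one mill_p (press-top mill_p_top), the good ones mill_q, mill_r
- seat_1 (a point): leftmost (+y, robot's left) mill's place: a point on the board's top face; at the start a mill stands upright with its axis within 4 mm of it. Each mill: rigid steel body 43 mm across, 50 mm high; on it a black collar 28 mm across that does not give, and over a gap a steel press-top disc 33 mm across, 9 mm thick
- seat_2 (a point): middle mill's place: a point on the board's top face; at the start a mill stands upright with its axis within 4 mm of it. Collar settings differ: the upper face of an untouched press-top lies anywhere from 70 to 80 mm above the board; only touch tells it well
- seat_3 (a point): rightmost (-y, robot's right) mill's place: a point on the board's top face; at the start a mill stands upright with its axis within 4 mm of it. A top springs back when released; travel 10 mm to a hard stop. It starts to move at about 1 N; pressed 5 mm, a good mill resists with about 11 N, the tired one with about 4 N
- tin: fixed square steel baking tin, open on top, 160 x 160 mm outside, 35 mm high, walls and floor 3 mm; origin at the centre of its underside, axes along its sides; to the robot's right of the board. Beyond board and tin, more than 0.78 m from the base, stand bystanders whose poses are not given: the pot (white ceramic stew pot), the bowls (two stacked steel ones), the cup (green measuring cup)
- mortar: beech mortar with its pestle, 112 mm across, 130 mm high, bystander; origin at the centre of its underside
- jar: small glass spice jar, 38 mm across, 50 mm high, bystander standing on the board on the -x side of the row, between the leftmost and the middle mill; origin at the centre of its underside

How it is judged:
On the way, in this order (a step that is already met when the one before it is completed fails the run):
1. the leftmost mill's top is held pressed in between 3.5 and 7 mm (((horizontal distance between mill_p and seat_1 below 0.03 m and value of joint mill_p_top between 0.0035 and 0.007 m and angle between mill_p's own z axis and vertical below 0.1 rad) or (horizontal distance between mill_q and seat_1 below 0.03 m and value of joint mill_q_top between 0.0035 and 0.007 m and angle between mill_q's own z axis and vertical below 0.1 rad) or (horizontal distance between mill_r and seat_1 below 0.03 m and value of joint mill_r_top between 0.0035 and 0.007 m and angle between mill_r's own z axis and vertical below 0.1 rad))), for 0.2 s.
2. the middle mill's top is held pressed in between 3.5 and 7 mm (((horizontal distance between mill_p and seat_2 below 0.03 m and value of joint mill_p_top between 0.0035 and 0.007 m and angle between mill_p's own z axis and vertical below 0.1 rad) or (horizontal distance between mill_q and seat_2 below 0.03 m and value of joint mill_q_top between 0.0035 and 0.007 m and angle between mill_q's own z axis and vertical below 0.1 rad) or (horizontal distance between mill_r and seat_2 below 0.03 m and value of joint mill_r_top between 0.0035 and 0.007 m and angle between mill_r's own z axis and vertical below 0.1 rad))), for 0.2 s.
3. the rightmost mill's top is held pressed in between 3.5 and 7 mm (((horizontal distance between mill_p and seat_3 below 0.03 m and value of joint mill_p_top between 0.0035 and 0.007 m and angle between mill_p's own z axis and vertical below 0.1 rad) or (horizontal distance between mill_q and seat_3 below 0.03 m and value of joint mill_q_top between 0.0035 and 0.007 m and angle between mill_q's own z axis and vertical below 0.1 rad) or (horizontal distance between mill_r and seat_3 below 0.03 m and value of joint mill_r_top between 0.0035 and 0.007 m and angle between mill_r's own z axis and vertical below 0.1 rad))), for 0.2 s.
At the end, for the whole second after the job is handed in: the mill with the tired spring stands upright (within 0.1 rad) and at rest on the floor of the baking tin, its centre within 55 mm of the tin's; the other two mills stand upright within 20 mm of where they began; pot, bowls, cup, mortar and jar are within 30 mm of where they began (horizontal distance between mill_p and tin below 0.055 m and z of mill_p in the frame of tin below 0.008 m and angle between each of mill_p, mill_q, mill_r's own z axis and vertical below 0.1 rad and linear speed of each of mill_p, mill_q, mill_r below 0.02 m/s and distance of each of mill_q, mill_r from where it was at the start of the episode below 0.02 m and distance of each of pot, bowls, cup, mortar, jar from where it was at the start of the episode below 0.03 m); the robot touches nothing.
It fails at once if a mill's top is pushed to its stop (past 9 mm) (value of joint any of mill_p_top, mill_q_top, mill_r_top above 0.009 m).
It fails at once if a mill's top is pushed with more than 20 N (contact force between anything else and mill_p_top above 20 N or contact force between anything else and mill_q_top above 20 N or contact force between anything else and mill_r_top above 20 N).
It fails at once if a mill is knocked over (tilted more than 0.5 rad) (angle between any of mill_p, mill_q, mill_r's own z axis and vertical above 0.5 rad).
It fails at once if a good mill is carried or pushed more than 40 mm away (distance of any of mill_q, mill_r from where it was at the start of the episode above 0.04 m).
It fails at once if the tired mill is dropped into the tin (comes down inside it faster than 0.4 m/s) (horizontal distance between mill_p and tin below 0.08 m and z of mill_p in the frame of tin below 0.03 m and linear speed of mill_p above 0.4 m/s).
It also fails if it takes over 66 s, if anything falls off the work surface, if the arm or the gripper's body presses on something with over 40 N, if the wrist force passes 120 N, or if a joint passes its speed limit or range.

ROBOT

A 6-joint arm with a two-finger parallel gripper is mounted at the origin on the work surface. World frame = base frame: x ahead of the robot, y to its left, z up, the work surface at z = 0. Lengths are in m, angles in rad, forces in N, time in s.
With the tool pointing down it reaches from about 0.375 to 0.825 m from the base axis. Payload 5.5 kg.
Tool frame: the origin (TCP) lies where the fingers leave the gripper's body, on its centre line; the fingertips stand 73 mm ahead of it and the grasp point (between the pads) lies 54 mm ahead of it; z points along the fingers, y is the line along which they close (so a half turn about z gives the same grasp; the last joint's range is limited). The gripper opens to 85 mm and grips with 20 to 120 N. Pads are 22 mm wide; open, the fingers measure 114 mm over their backs; the gripper's body (76 mm by 85 mm) begins 54 mm behind the grasp point. The pads swing forward as they close: fully open they stand 13 mm farther back than shut.
Start: joints at [-1.142, 0.314, -0.047, 1.21, 0, 1.571], TCP at [0.249, -0.546, 0.304] pointing down, gripper open.
Joint ranges: [-2.67, 2.67], [-0.69, 1.73], [-1.03, 1.25], [-2.08, 2.16], [-1.42, 1.45], [-3.14, 3.14]. Speed limits (rad/s): [2.39, 2.39, 3.01, 3.14, 3.14, 3.14].

INTERFACE

Orientations are given as a 3x3 rotation matrix whose columns are the frame's x, y, z axes.
In Python, from bench import bot gives the robot as it stands.
- The arm moves only by the shell command python3 -m pendant, which reads ROWS from standard input. ROWS is one flat JSON list of numbers that holds 1 to 8 rows one after another, with no inner brackets; each row has 7 numbers: a rotation vector rx, ry, rz in a scale on which 1.0 is 2 pi rad, then dx, dy, dz in shares of 0.3 m (1.0 is 0.3 m), then the finger opening in m; each row shifts and turns the commanded pose from where the row before left it, along the tool's axes as they then stand; what a row does not reach is not made up. A row lasts 1/10 s, in which the tool goes at most 0.05 m and 0.15 rad, less where a joint would pass 70% of its speed; a pose out of reach is approached as far as the arm can. The fingers move at their own pace and stop on an object; the grip force is fixed at half the most. Time passes only in rows, so rows that do not move let the fingers close. It prints the time, the measured TCP pose, the force, the opening and the grip force at its end. A shift or turn number past 1, either way, is cut back to 1. Input that does not fit is refused with a message, and nothing moves.
- bot.get_state(): the state, without advancing time (a new reading comes with each control period).
- bot.read_camera(name): name is "scene" or "side" or "wrist"; returns a dict with "image" (420x560x3 uint8, red, green, blue), "z_map" (420x560 float32, m along the optical axis (not along the pixel's ray), 0 where there is no reading), "K" (3x3 intrinsics, pixels), "cam_to_world" (4x4, takes a point from camera to world coordinates). Camera axes: x right, y down, z forward; pixel columns grow to the right and rows downward; lengths in m; the calibration is good to about 2 mm. The wrist camera is an equidistant fisheye: a pixel r from the principal point sees the ray r / f radians off the axis. A picture is of the moment at which its call begins.
- bot.finish_job(): hands the job in; it is judged then, once.
The state is a dict: "time_s": time; "joints": joint angles; "qd": joint speeds; "tau": joint torques, N m; "position": TCP position; "eef_rot": TCP orientation; "wrist_force": force on the tool from outside, world axes, zero at the start; "wrist_torque": the same for the moment, N m; "opening": finger opening in m; "finger_force": force on a finger pad.
Only numpy, scipy, OpenCV 4.12 (cv2) and the standard library are available. Lean on these libraries where they do the work, as an engineer would, in place of code of your own. Each camera call takes 0.05 s, during which the arm holds its last target. There are 200 camera calls.

## Working session

There is one attempt and no reset: what is moved stays moved. The work goes in short steps, Python scripts to look and compute and a shell command to move; the robot and the scene stay as the last step left them, time stands still between calls to the robot, and variables do not carry over. Pictures are saved under pics/ and viewed, at most 10 in all, crops included, and the job is handed in when it is done.

```bash
ls; mkdir -p pics
python3 - <<'E'
from bench import bot
import cv2,numpy as np
s=bot.get_state();print(s)
for n in("scene","side"):
    c=bot.read_camera(n);cv2.imwrite(f"pics/{n}0.png",c["image"][:,:,::-1]);np.savez(f"{n}0.npz",**c);print(n,c["K"],c["cam_to_world"])
E
```

```text
pics
{'time_s': 0.0, 'joints': array([-1.14196954e+00,  3.14227502e-01, -4.80773225e-02,  1.21021559e+00,
       -1.95676505e-05,  1.57083556e+00]), 'qd': array([-1.00385975e-06, -8.60615677e-04,  2.29895286e-05, -1.83734514e-03,
        2.86765866e-04, -5.14440853e-04]), 'tau': array([-1.37593121e-03, -5.39586604e+01,  3.39748585e+01,  1.90413999e-02,
       -6.94391429e-05, -8.10844938e-06]), 'position': array([ 0.24928629, -0.54525561,  0.30303435]), 'eef_rot': array([[ 9.09470497e-01,  4.15767813e-01, -7.34680422e-04],
       [ 4.15768462e-01, -9.09469160e-01,  1.55984641e-03],
       [-1.96352567e-05, -1.72409124e-03, -9.99998514e-01]]), 'wrist_force': array([-0.55696418,  0.28968621, -0.28054534]), 'wrist_torque': array([ 0.0034421 ,  0.01908292, -0.0311423 ]), 'finger_force': 0.0, 'opening': 0.08558402688879987}
scene [[425.98338573   0.         280.58809488]
 [  0.         425.98338573 214.17517885]
 [  0.           0.           1.        ]] [[ 0.56109227  0.6114246  -0.55797439  1.14138819]
 [ 0.82754631 -0.39927766  0.39464472 -0.35188586]
 [ 0.01850878 -0.68318175 -0.73001378  0.86029056]
 [ 0.          0.          0.          1.        ]]
side [[404.12915493   0.         272.03182198]
 [  0.         404.12915493 205.97544572]
 [  0.           0.           1.        ]] [[ 0.99078963 -0.11007936  0.07885712  0.4640389 ]
 [-0.133969   -0.7121357   0.6891408  -0.52765645]
 [-0.01970321 -0.69335797 -0.72032389  0.66366979]
 [ 0.          0.          0.          1.        ]]
```

View pics/scene0.png

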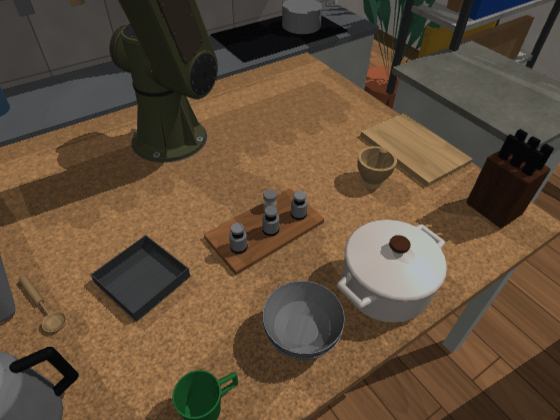

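View pics/side0.png

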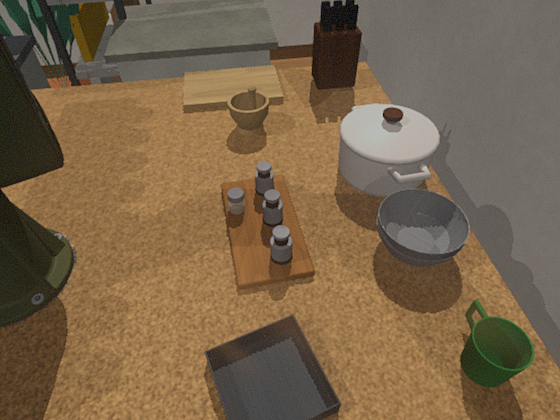

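The scene picture shows the mills at about (299,205), (271,220) and (238,237), the jar at (270,201) and the tin at (141,275). The side picture shows the mill tops at about (264,170), (272,197) and (281,235), and the tin near (270,375). I'll zoom in on both.

Run:
```python
import cv2,numpy as np
a=cv2.imread("pics/scene0.png")[180:270,190:340];b=cv2.imread("pics/side0.png")[150:290,200:330]
f=lambda i,w,h:cv2.resize(i,(w,h),interpolation=cv2.INTER_NEAREST)
cv2.imwrite("pics/crop.png",np.hstack([f(a,450,270),np.zeros((270,10,3),np.uint8)]) if 0 else f(a,750,450)); cv2.imwrite("pics/cropb.png",f(b,520,560))
```

```text
(no output)
```

View pics/crop.png

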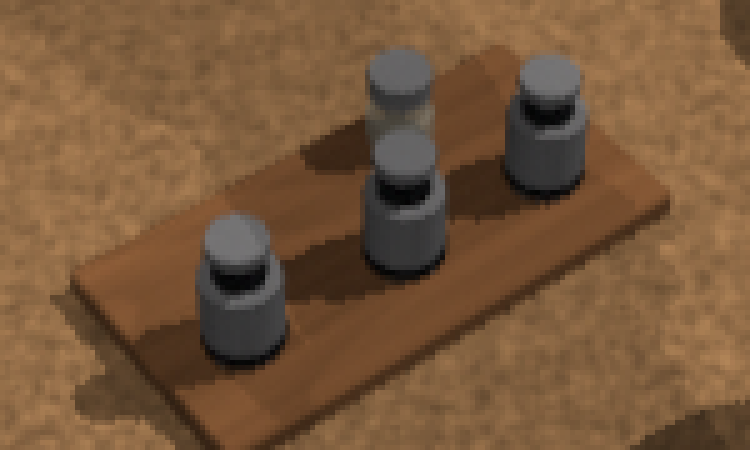

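View pics/cropb.png

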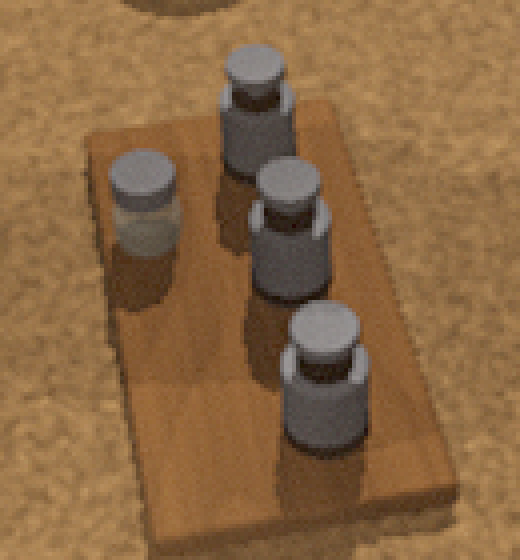

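The crops show the top-face centres. Scene: about (299.8,195.2), (271,210.6), (237.2,228). Side: (263.8,166.5), (272,195.5), (281.2,231.7). The jar's lid is at scene (270,194) and side (235.7,192.7). I'll triangulate these.

```bash
cat > h.py <<'E'
import numpy as np
C={n:np.load(f"{n}0.npz") for n in("scene","side")}
def ray(n,p):
    K,T=C[n]["K"],C[n]["cam_to_world"];d=T[:3,:3]@np.linalg.inv(K)@[*p,1];return T[:3,3],d/np.linalg.norm(d)
def tri(p,q):
    A=0;b=0;R=[ray("scene",p),ray("side",q)]
    for o,d in R: P=np.eye(3)-np.outer(d,d);A=A+P;b=b+P@o
    x=np.linalg.solve(A,b);return x,[np.linalg.norm(np.cross(x-o,d)) for o,d in R]
def plane(n,p,z): o,d=ray(n,p);return o+d*(z-o[2])/d[2]
E
python3 - <<'E'
from h import *
np.set_printoptions(precision=4,suppress=True)
for k,p,q in [("L",(299.3,194.7),(263.2,166)),("M",(270.5,210.1),(271.5,195)),("R",(236.7,227.5),(280.7,231.2)),("jar",(269.5,193.5),(235.2,192.2)),
 ("boardcornR",(204.5,235.5),(237.5,284)),("boardcornL",(290,188.5),(222,183))]:
    x,e=tri(p,q);print(k,x,np.round(e,4))
for k,p,q in[("tin a",(146,238),(206,350)),("tin b(far)",(189,270),(294,318)),("tinc",(93,275),(260,480))]:
    print(k,tri(p,q)[0],plane("scene",p,.035),plane("side",q,.035))
print("tin d side",plane("side",(337,403),.035)) 
Z=C["scene"]["z_map"]
print("board z", [tri((222,265-0),(0,0))[0]][:0])
for n in C:
    T,K,Z=C[n]["cam_to_world"],C[n]["K"],C[n]["z_map"]
    for p in ([(299,195),(270,210),(237,227),(255,245)] if n=="scene" else [(263,166),(271,195),(281,231),(255,260)]):
        print(n,p,T[:3,:3]@(np.linalg.inv(K)@[*p,1]*Z[p[1],p[0]])+T[:3,3])
E
```

```text
L [0.5237 0.1424 0.0918] [0.0004 0.0004]
M [0.5295 0.0497 0.0925] [0.0003 0.0003]
R [ 0.5337 -0.0493  0.0936] [0.0004 0.0004]
jar [0.4575 0.0938 0.0684] [0. 0.]
boardcornR [ 0.4442 -0.0984  0.0098] [0.0023 0.0023]
boardcornL [0.4283 0.1832 0.0174] [0. 0.]
tin a [ 0.3848 -0.2296  0.0277] [ 0.3939 -0.2337  0.035 ] [ 0.3843 -0.2295  0.035 ]
tin b(far) [ 0.535  -0.1867  0.0244] [ 0.5416 -0.1871  0.035 ] [ 0.5344 -0.1943  0.035 ]
tinc [ 0.4459 -0.3975  0.0413] [ 0.4326 -0.3783  0.035 ] [ 0.4507 -0.4166  0.035 ]
tin d side [ 0.5733 -0.3379  0.035 ]
board z []
scene (299, 195) [0.5253 0.1403 0.0936]
scene (270, 210) [0.5314 0.0471 0.0963]
scene (237, 227) [ 0.5331 -0.0483  0.0936]
scene (255, 245) [ 0.5503 -0.0107  0.0175]
side (263, 166) [0.5233 0.1408 0.0928]
side (271, 195) [0.5283 0.047  0.095 ]
side (281, 231) [ 0.534  -0.0497  0.0952]
side (255, 260) [ 0.4818 -0.0518  0.0191]
```

The manual's scale: shifts go in shares of 0.3 m and turns go in shares of 2 pi rad. Converting my numbers, -0.04 m / 0.3 = -0.1333, 0.03 m / 0.3 = 0.1, 0.143 rad / 6.2832 = 0.0228.

```bash
echo '[0,0,0.0228,0,0,0,0,0,0,0.0228,0,0,0,0,0,0,0.0228,0,0,0,0,0,0,0,0.1,-0.1333,0,0,0,0,0,0.1,-0.1333,0,0,0,0,0,0.1,-0.1333,0,0,0,0,0,0.1,-0.1333,0,0,0,0,0,0.1,-0.1333,0,0]' | python3 -m pendant
```

```text
time_s: 0.9
position: [0.4001, -0.3439, 0.3036]
eef_rot: [[1.0, -0.001, -0.0], [-0.001, -1.0, 0.0], [-0.0, -0.0, -1.0]]
wrist_force: [1.2, 0.3, 0.3]
opening: 0.0002
finger_force: 0.0
```

Scaled: -0.045 m / 0.3 = -0.15, 0.015 m / 0.3 = 0.05.

```bash
echo '[0,0,0,0.05,-0.15,0,0,0,0,0,0.05,-0.15,0,0,0,0,0,0.05,-0.15,0,0,0,0,0,0.05,-0.15,0,0,0,0,0,0.05,-0.15,0,0,0,0,0,0.05,-0.15,0,0,0,0,0,0.05,-0.15,0,0,0,0,0,0.05,-0.15,0,0]' | python3 -m pendant && echo '[0,0,0,0.0067,-0.14,0.0667,0,0,0,0,0.0067,-0.14,0.0667,0,0,0,0,0,-0.1367,0.0667,0,0,0,0,0,0,0.1,0,0,0,0,0,0,0.0667,0,0,0,0,0,0,0.0333,0,0,0,0,0,0,0,0,0,0,0,0,0,0,0]' | python3 -m pendant
python3 -c "
from bench import bot
import cv2
c=bot.read_camera('wrist');cv2.imwrite('pics/w1.png',c['image'][:,:,::-1]);print(bot.get_state()['wrist_force'])"
```

```text
time_s: 1.7
position: [0.5197, 0.0091, 0.3037]
eef_rot: [[1.0, 0.014, -0.001], [0.014, -1.0, 0.007], [-0.0, -0.007, -1.0]]
wrist_force: [1.1, -0.4, 1.2]
opening: -0.0001
finger_force: 0.0
time_s: 2.5
position: [0.5233, 0.0698, 0.1876]
eef_rot: [[0.995, 0.103, -0.007], [0.103, -0.993, 0.061], [-0.0, -0.062, -0.998]]
wrist_force: [0.3, 0.1, 0.4]
opening: -0.0002
finger_force: 0.0
[0.50554447 0.48550021 0.70165637]
```

View pics/w1.png

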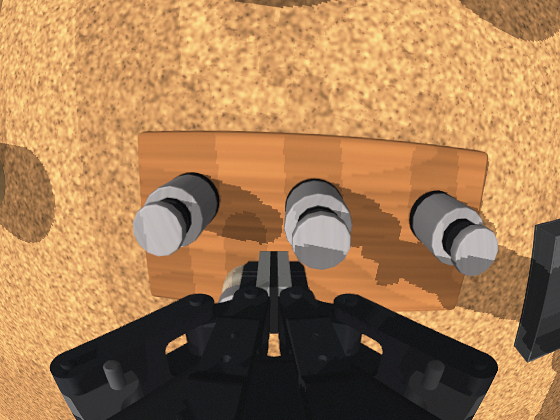

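The wrist view shows the closed fingertips at (273,260), between the left mill (165,225) and the middle one (320,235). The arm stopped short and tilted, which suggests a joint limit.

```bash
python3 -c "
from bench import bot
s=bot.get_state();print(s['joints'],s['position'],s['eef_rot'])"
```

```text
[ 0.10233688  0.25689681 -0.40030374  0.9129153   0.0617687   3.14060095] [0.52371022 0.06981132 0.18802338] [[ 9.94666272e-01  1.02991770e-01 -5.63055348e-03]
 [ 1.03142899e-01 -9.92764958e-01  6.14758526e-02]
 [ 7.41690654e-04 -6.17287087e-02 -9.98092689e-01]]
```

Joint 6 is at its limit. I'll turn back so that the fingers close along x, rising a little first.

Scaled: -0.03 m / 0.3 = -0.1, -0.147 rad / 6.2832 = -0.0234.

```bash
echo '[0,0,0,0,0,-0.1,0,0,0,-0.0234,0,0,0,0,0,0,-0.0234,0,0,0,0,0,0,-0.0234,0,0,0,0,0,0,-0.0234,0,0,0,0,0,0,-0.0234,0,0,0,0,0,0,-0.0234,0,0,0,0,0,0,-0.0234,0,0,0,0]' | python3 -m pendant && echo '[0,0,-0.0234,0,0,0,0,0,0,-0.0234,0,0,0,0,0,0,-0.0234,0,0,0,0,0,0,0,0,0,0,0]' | python3 -m pendant
cat >> h.py <<'E'
def go(target,Rt=None):
    from bench import bot
    from scipy.spatial.transform import Rotation as R
    s=bot.get_state();M=s["eef_rot"];p=s["position"]
    Rt=np.array([[0,1,0],[1,0,0],[0,0,-1.]]) if Rt is None else Rt
    np.set_printoptions(precision=4,suppress=True)
    print("t",s["time_s"],"pos",p,"rotvec",R.from_matrix(M.T@Rt).as_rotvec(),"d tool",M.T@(np.array(target)-p),"d after rot",Rt.T@(np.array(target)-p),"F",s["wrist_force"],"j",s["joints"])
E
python3 -c "
from h import *
go([.524,.141,.178])"
```

```text
time_s: 3.35
position: [0.524, 0.068, 0.2184]
eef_rot: [[0.419, 0.908, -0.005], [0.906, -0.418, 0.062], [0.054, -0.03, -0.998]]
wrist_force: [0.0, -0.4, -0.2]
opening: 0.0002
finger_force: 0.0
time_s: 3.75
position: [0.524, 0.068, 0.2183]
eef_rot: [[-0.003, 1.0, -0.005], [0.998, 0.003, 0.062], [0.062, -0.005, -0.998]]
wrist_force: [-0.3, 0.2, 0.1]
opening: -0.0002
finger_force: 0.0
t 3.75 pos [0.524  0.068  0.2183] rotvec [-0.0048 -0.0616  0.003 ] d tool [0.0704 0.0005 0.0447] d after rot [0.073  0.     0.0403] F [-0.273   0.1733  0.1452] j [ 0.0988  0.2306 -0.3596  0.9793  0.0618  1.6667]
```

Scaled: 0.037 m / 0.3 = 0.1233, 0.036 m / 0.3 = 0.12, -0.062 rad / 6.2832 = -0.0099.

```bash
echo '[-0.0008,-0.0099,0.0005,0,0,0,0,0,0,0,0.1233,0,0.0333,0,0,0,0,0.12,0,0.0333,0,0,0,0,0,0,0.04,0,0,0,0,0,0,0.0267,0,0,0,0,0,0,0,0,0,0,0,0,0,0,0]' | python3 -m pendant
python3 -c "
from h import *
go([.524,.141,.173])"
```

```text
time_s: 4.45
position: [0.5232, 0.1401, 0.1771]
eef_rot: [[0.002, 1.0, -0.002], [1.0, -0.002, -0.001], [-0.001, -0.002, -1.0]]
wrist_force: [-0.0, -0.6, 0.7]
opening: -0.0002
finger_force: 0.0
t 4.45 pos [0.5232 0.1401 0.1771] rotvec [-0.0022  0.0009 -0.0024] d tool [0.0009 0.0008 0.0041] d after rot [0.0009 0.0008 0.0041] F [-0.012  -0.6471  0.7077] j [ 0.2618  0.2921 -0.3791  0.902  -0.0003  1.8349]
```

Scaled: 0.003 m / 0.3 = 0.01, 0.002 m / 0.3 = 0.0067.

```bash
g(){ grep -E 'posi|wrist'|tr '\n' ' ';echo; }
echo '[0,0,0,0,0,0.01,0,0,0,0,0,0,0.0067,0,0,0,0,0,0,0,0]' | python3 -m pendant|g
echo '[0,0,0,0,0,0.0033,0,0,0,0,0,0,0,0]' | python3 -m pendant|g
echo '[0,0,0,0,0,0.0033,0,0,0,0,0,0,0,0]' | python3 -m pendant|g
echo '[0,0,0,0,0,0.0033,0,0,0,0,0,0,0,0]' | python3 -m pendant|g
echo '[0,0,0,0,0,0.0033,0,0,0,0,0,0,0,0]' | python3 -m pendant|g
echo '[0,0,0,0,0,0.0033,0,0,0,0,0,0,0,0]' | python3 -m pendant|g
echo '[0,0,0,0,0,0.0033,0,0,0,0,0,0,0,0]' | python3 -m pendant|g
```

```text
position: [0.5231, 0.1406, 0.1718] wrist_force: [0.8, 0.1, -0.3] 
position: [0.5231, 0.141, 0.1709] wrist_force: [0.0, 0.1, -0.9] 
position: [0.523, 0.1411, 0.1698] wrist_force: [-0.4, 0.3, -0.6] 
position: [0.523, 0.1411, 0.1687] wrist_force: [0.2, -0.5, -0.8] 
position: [0.523, 0.141, 0.1677] wrist_force: [-0.3, -0.0, 1.1] 
position: [0.523, 0.141, 0.1667] wrist_force: [-1.1, -1.2, 0.6] 
position: [0.5232, 0.141, 0.1658] wrist_force: [0.3, -1.3, 1.5]
```

Scaled: 0.001 m / 0.3 = 0.0033.

```bash
g(){ grep -E 'posi|wrist'|tr '\n' ' ';echo; }
echo '[0,0,0,0,0,0,0]' | python3 -m pendant|g
echo '[0,0,0,0,0,0,0]' | python3 -m pendant|g
echo '[0,0,0,0,0,0.0033,0,0,0,0,0,0,0,0]' | python3 -m pendant|g
echo '[0,0,0,0,0,0,0]' | python3 -m pendant|g
echo '[0,0,0,0,0,0,0]' | python3 -m pendant|g
echo '[0,0,0,0,0,0.0033,0,0,0,0,0,0,0,0]' | python3 -m pendant|g
echo '[0,0,0,0,0,0,0]' | python3 -m pendant|g
echo '[0,0,0,0,0,0,0]' | python3 -m pendant|g
```

```text
position: [0.5232, 0.141, 0.166] wrist_force: [-0.1, 0.7, 0.6] 
position: [0.5232, 0.1411, 0.1659] wrist_force: [0.4, 0.8, 0.9] 
position: [0.5232, 0.141, 0.1649] wrist_force: [-0.1, 0.4, 2.1] 
position: [0.5232, 0.1411, 0.1649] wrist_force: [-0.6, 0.2, 1.3] 
position: [0.5232, 0.141, 0.1649] wrist_force: [0.1, -0.0, 1.1] 
position: [0.5232, 0.141, 0.1639] wrist_force: [0.4, 0.5, 1.4] 
position: [0.5231, 0.1411, 0.1639] wrist_force: [-0.0, -0.7, 2.2] 
position: [0.5232, 0.1411, 0.1639] wrist_force: [0.6, 0.3, 2.4]
```

Scaled: 0.001 m / 0.3 = 0.0033.

```bash
g(){ grep -E 'posi|wrist'|tr '\n' ' ';echo; }
echo '[0,0,0,0,0,0.0033,0,0,0,0,0,0,0,0]' | python3 -m pendant|g
echo '[0,0,0,0,0,0,0]' | python3 -m pendant|g
echo '[0,0,0,0,0,0,0]' | python3 -m pendant|g
echo '[0,0,0,0,0,0.0033,0,0,0,0,0,0,0,0]' | python3 -m pendant|g
for i in 1 2 3 4 5; do echo '[0,0,0,0,0,0,0]' | python3 -m pendant|g; done
```

```text
position: [0.5232, 0.1411, 0.1629] wrist_force: [-0.2, 0.2, 3.2] 
position: [0.5232, 0.141, 0.1629] wrist_force: [0.8, 0.4, 2.8] 
position: [0.5232, 0.141, 0.1629] wrist_force: [0.4, 0.1, 2.9] 
position: [0.5232, 0.141, 0.1618] wrist_force: [0.3, -0.5, 2.9] 
position: [0.5232, 0.1411, 0.1619] wrist_force: [-0.1, -0.1, 2.0] 
position: [0.5232, 0.141, 0.1619] wrist_force: [0.1, -0.9, 3.6] 
position: [0.5232, 0.1411, 0.162] wrist_force: [-0.5, -0.8, 3.3] 
position: [0.5231, 0.141, 0.1619] wrist_force: [0.1, -0.5, 3.0] 
position: [0.5231, 0.1411, 0.1619] wrist_force: [-0.2, 0.1, 3.1]
```

Scaled: 0.0014 m / 0.3 = 0.0047.

```bash
g(){ grep -E 'time|posi|wrist'|tr '\n' ' ';echo; }
echo '[0,0,0,0,0,0.0047,0,0,0,0,0,0,0,0]' | python3 -m pendant|g
for i in 1 2 3 4 5 6; do echo '[0,0,0,0,0,0,0]' | python3 -m pendant|g; done
```

```text
time_s: 8.25 position: [0.5231, 0.141, 0.1604] wrist_force: [-0.2, 0.1, 3.6] 
time_s: 8.35 position: [0.5231, 0.141, 0.1605] wrist_force: [0.1, -0.5, 3.2] 
time_s: 8.45 position: [0.5231, 0.1411, 0.1605] wrist_force: [-0.1, -0.3, 4.2] 
time_s: 8.55 position: [0.5231, 0.141, 0.1605] wrist_force: [0.6, 0.6, 4.1] 
time_s: 8.65 position: [0.5231, 0.141, 0.1605] wrist_force: [-0.6, 0.1, 3.4] 
time_s: 8.75 position: [0.5232, 0.141, 0.1605] wrist_force: [0.3, -0.1, 3.6] 
time_s: 8.85 position: [0.5232, 0.141, 0.1605] wrist_force: [0.0, -0.7, 3.4]
```

The left mill resists with about 3.7 N at roughly 4.5–5 mm and a slope of about 0.6 N/mm, so it looks like the tired one. Next is the middle mill.

Scaled: -0.031 m / 0.3 = -0.1033, -0.01 m / 0.3 = -0.0333.

```bash
g(){ grep -E 'posi|wrist'|tr '\n' ' ';echo; }
echo '[0,0,0,0,0,-0.0333,0,0,0,0,0,0,-0.0333,0,0,0,0,-0.1033,0.01,0,0,0,0,0,-0.1033,0.0067,0,0,0,0,0,-0.1033,0.0067,0,0,0,0,0,0,0,0.0133,0,0,0,0,0,0,0.0133,0,0,0,0,0,0,0,0]' | python3 -m pendant|g
for i in 1 2 3; do echo '[0,0,0,0,0,0,0]' | python3 -m pendant|g; done
for i in 1 2 3 4 5; do echo '[0,0,0,0,0,0.0033,0,0,0,0,0,0,0,0]' | python3 -m pendant|g; done
```

```text
position: [0.5295, 0.0485, 0.172] wrist_force: [0.2, 1.1, -0.1] 
position: [0.5298, 0.0488, 0.1724] wrist_force: [0.1, -0.1, 0.3] 
position: [0.53, 0.0488, 0.1726] wrist_force: [0.9, 0.6, 0.3] 
position: [0.5302, 0.0486, 0.1726] wrist_force: [-0.5, -0.5, -0.2] 
position: [0.53, 0.0482, 0.1714] wrist_force: [-0.1, 0.0, 0.1] 
position: [0.53, 0.048, 0.1704] wrist_force: [-0.8, -0.5, 0.5] 
position: [0.53, 0.048, 0.1694] wrist_force: [-0.1, -0.2, -0.0] 
position: [0.53, 0.048, 0.1684] wrist_force: [-0.2, 0.4, 0.2] 
position: [0.5301, 0.048, 0.1675] wrist_force: [-1.2, 0.1, 0.5]
```

Scaled: 0.001 m / 0.3 = 0.0033.

```bash
g(){ grep -E 'posi|wrist'|tr '\n' ' ';echo; }
for i in 1 2 3; do echo '[0,0,0,0,0,0.0033,0,0,0,0,0,0,0,0]' | python3 -m pendant|g;echo '[0,0,0,0,0,0,0]' | python3 -m pendant|g; done
```

```text
position: [0.5302, 0.048, 0.1667] wrist_force: [-1.3, -0.2, 3.3] 
position: [0.5302, 0.048, 0.1667] wrist_force: [-1.1, -0.5, 3.5] 
position: [0.5302, 0.048, 0.1657] wrist_force: [-0.7, 0.0, 4.3] 
position: [0.5302, 0.048, 0.1657] wrist_force: [-0.2, -0.1, 5.2] 
position: [0.5303, 0.048, 0.1648] wrist_force: [-2.1, -0.5, 6.6] 
position: [0.5302, 0.048, 0.1648] wrist_force: [-1.2, -0.3, 6.9]
```

Scaled: 0.0011 m / 0.3 = 0.0037, 0.001 m / 0.3 = 0.0033.

```bash
g(){ grep -E 'posi|wrist'|tr '\n' ' ';echo; }
echo '[0,0,0,0,0,0.0033,0,0,0,0,0,0,0.0037,0,0,0,0,0,0,0,0]' | python3 -m pendant|g
for i in 1 2 3 4 5; do echo '[0,0,0,0,0,0,0]' | python3 -m pendant|g; done
```

```text
position: [0.5303, 0.048, 0.1631] wrist_force: [-2.3, 0.3, 10.3] 
position: [0.5303, 0.048, 0.1631] wrist_force: [-2.6, -0.8, 10.0] 
position: [0.5303, 0.048, 0.1632] wrist_force: [-1.7, 0.4, 9.4] 
position: [0.5303, 0.048, 0.1632] wrist_force: [-2.1, 0.1, 8.8] 
position: [0.5303, 0.048, 0.1632] wrist_force: [-2.2, -0.6, 10.0] 
position: [0.5303, 0.048, 0.1632] wrist_force: [-3.3, -1.2, 10.0]
```

The middle mill is good: about 10 N at roughly 4.5 mm. Now the right one.

Scaled: -0.033 m / 0.3 = -0.11, 0.003 m / 0.3 = 0.01.

```bash
g(){ grep -E 'posi|wrist'|tr '\n' ' ';echo; }
echo '[0,0,0,0,0,-0.0267,0,0,0,0,0,0,-0.0267,0,0,0,0,-0.1067,0.0033,0,0,0,0,0,-0.1067,0.0033,0,0,0,0,0,-0.11,0.0033,0,0,0,0,0,0,0,0.0133,0,0,0,0,0,0,0.01,0,0,0,0,0,0,0,0]' | python3 -m pendant|g
for i in 1 2 3; do echo '[0,0,0,0,0,0,0]' | python3 -m pendant|g; done
for i in 1 2 3 4 5; do echo '[0,0,0,0,0,0.0033,0,0,0,0,0,0,0,0]' | python3 -m pendant|g; done
```

```text
position: [0.5325, -0.0483, 0.1708] wrist_force: [-0.3, 0.7, -0.7] 
position: [0.5328, -0.0481, 0.1712] wrist_force: [0.4, 0.2, 0.5] 
position: [0.5331, -0.0481, 0.1715] wrist_force: [-0.4, 0.4, -0.3] 
position: [0.5332, -0.0483, 0.1716] wrist_force: [-0.2, 0.1, 0.4] 
position: [0.5331, -0.0488, 0.1704] wrist_force: [-0.6, 0.0, 0.4] 
position: [0.533, -0.049, 0.1693] wrist_force: [-0.3, -0.3, 0.1] 
position: [0.533, -0.049, 0.1683] wrist_force: [-0.6, 0.1, -0.0] 
position: [0.5331, -0.049, 0.1674] wrist_force: [-0.3, 0.0, -0.2] 
position: [0.5332, -0.049, 0.1666] wrist_force: [-0.3, -0.5, 2.4]
```

Scaled: 0.001 m / 0.3 = 0.0033.

```bash
g(){ grep -E 'posi|wrist'|tr '\n' ' ';echo; }
for i in 1 2 3; do echo '[0,0,0,0,0,0.0033,0,0,0,0,0,0,0,0]' | python3 -m pendant|g;echo '[0,0,0,0,0,0,0]' | python3 -m pendant|g; done
```

```text
position: [0.5332, -0.049, 0.1657] wrist_force: [-1.8, 0.8, 4.2] 
position: [0.5332, -0.049, 0.1657] wrist_force: [-0.2, -0.3, 4.1] 
position: [0.5332, -0.049, 0.1647] wrist_force: [-2.2, 0.0, 5.5] 
position: [0.5332, -0.049, 0.1647] wrist_force: [-2.0, -0.2, 5.6] 
position: [0.5332, -0.049, 0.1639] wrist_force: [-1.5, 0.5, 7.8] 
position: [0.5332, -0.049, 0.1639] wrist_force: [-1.2, 0.5, 7.9]
```

Scaled: 0.001 m / 0.3 = 0.0033, 0.0008 m / 0.3 = 0.0027.

```bash
g(){ grep -E 'time|posi|wrist'|tr '\n' ' ';echo; }
echo '[0,0,0,0,0,0.0033,0,0,0,0,0,0,0.0027,0,0,0,0,0,0,0,0]' | python3 -m pendant|g
for i in 1 2 3 4 5; do echo '[0,0,0,0,0,0,0]' | python3 -m pendant|g; done
echo '[0,0,0,0,0,-0.0333,0,0,0,0,0,0,-0.1,0.03,0,0,0,0,0,-0.1333,0.085,0,0,0,0.1333,0,0,0.085,0,0,0,0.15,0,0,0.085,0,0,0,0.1667,-0.0167,0,0.085,0,0,0,0.1667,-0.0167,0,0.085,0,0,0,0,0,0,0.085]' | python3 -m pendant
python3 -c "
from h import *
go([.5235,.141,.110])
from bench import bot
import cv2
for n in ('wrist','scene','side'):
    c=bot.read_camera(n);cv2.imwrite(f'pics/{n}2.png',c['image'][:,:,::-1])"
```

```text
time_s: 15.95 position: [0.5333, -0.049, 0.1624] wrist_force: [-1.9, -0.1, 11.0] 
time_s: 16.05 position: [0.5333, -0.049, 0.1625] wrist_force: [-2.7, 0.3, 11.1] 
time_s: 16.15 position: [0.5333, -0.049, 0.1625] wrist_force: [-2.9, 0.4, 10.3] 
time_s: 16.25 position: [0.5333, -0.049, 0.1625] wrist_force: [-3.1, 0.7, 9.9] 
time_s: 16.35 position: [0.5333, -0.049, 0.1625] wrist_force: [-2.5, -0.4, 10.7] 
time_s: 16.45 position: [0.5333, -0.049, 0.1625] wrist_force: [-2.7, 0.6, 10.4] 
time_s: 17.25
position: [0.5225, 0.1407, 0.2414]
eef_rot: [[-0.007, 1.0, -0.002], [1.0, 0.007, 0.002], [0.002, -0.002, -1.0]]
wrist_force: [0.2, 0.7, -0.6]
opening: 0.0853
finger_force: 0.0
t 17.25 pos [0.5225 0.1407 0.2414] rotvec [-0.0025 -0.0016  0.0068] d tool [0.     0.0014 0.1314] d after rot [0.0003 0.001  0.1314] F [ 0.1643  0.6871 -0.587 ] j [ 0.2621  0.2387 -0.292   1.042   0.0022  1.8261]
```

View pics/wrist2.png

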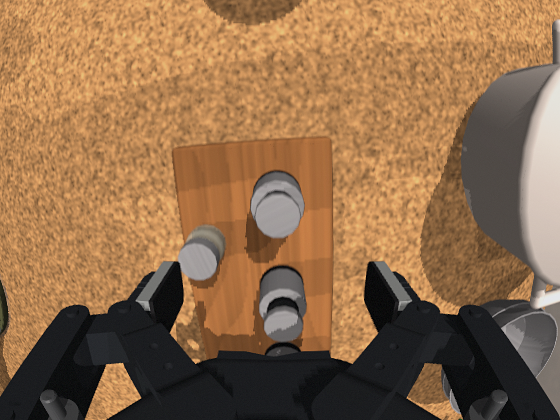

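The right mill is good, at about 10.5 N. The wrist view shows the left mill at (278,205), centred between the fingers (columns 160 and 390), with the jar clear at (202,255). I'll lower and grasp.

Scaled: 0.03 m / 0.3 = 0.1, 0.025 m / 0.3 = 0.0833.

```bash
echo '[0,0,0,0,0.0033,0.1,0.085,0,0,0,0,0,0.1,0.085,0,0,0,0,0,0.0833,0.085,0,0,0,0,0,0.0667,0.085,0,0,0,0,0,0.05,0.085,0,0,0,0,0,0.0333,0.085,0,0,0,0,0,0.0167,0.085,0,0,0,0,0,0,0.085]' | python3 -m pendant; echo '[0,0,0,0,0,0,0.06,0,0,0,0,0,0,0.04,0,0,0,0,0,0,0.03,0,0,0,0,0,0,0.03,0,0,0,0,0,0,0.03,0,0,0,0,0,0,0.03]' | python3 -m pendant
```

```text
time_s: 18.2
position: [0.5239, 0.1347, 0.1062]
eef_rot: [[0.001, 1.0, -0.003], [1.0, -0.001, -0.001], [-0.001, -0.003, -1.0]]
wrist_force: [-0.2, -0.7, 0.4]
opening: 0.085
finger_force: 0.0
time_s: 18.8
position: [0.5247, 0.1357, 0.1076]
eef_rot: [[-0.0, 1.0, -0.0], [1.0, 0.0, -0.0], [-0.0, -0.0, -1.0]]
wrist_force: [-1.6, 0.3, 5.9]
opening: 0.0419
finger_force: 60.4
```

Scaled: -0.03 m / 0.3 = -0.1, -0.02 m / 0.3 = -0.0667.

```bash
echo '[0,0,0,0,0,-0.0333,0.03,0,0,0,0,0,-0.0667,0.03,0,0,0,0,0,-0.1,0.03,0,0,0,0,0,-0.1,0.03,0,0,0,0,0,-0.1,0.03,0,0,0,0,0,0,0.03]' | python3 -m pendant; python3 -c "
from bench import bot
import cv2
c=bot.read_camera('side');cv2.imwrite('pics/side3.png',c['image'][:,:,::-1])"
```

```text
time_s: 19.4
position: [0.5264, 0.1362, 0.2311]
eef_rot: [[-0.0, 1.0, 0.005], [1.0, 0.0, 0.001], [0.001, 0.005, -1.0]]
wrist_force: [0.4, -0.6, -1.8]
opening: 0.0412
finger_force: 61.1
```

View pics/side3.png

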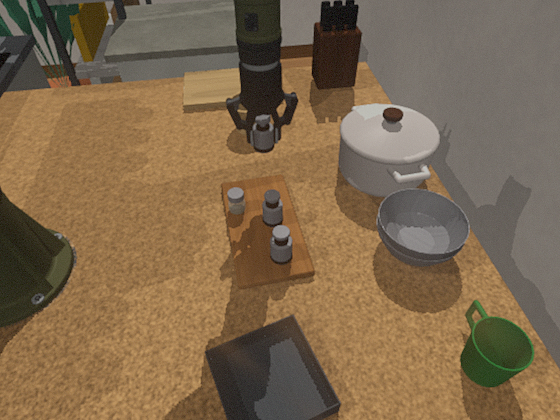

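The side view shows the mill upright in the gripper at (263,133), with the other mills and the jar unmoved. I'll carry it to the tin.

Scaled: -0.045 m / 0.3 = -0.15, -0.04 m / 0.3 = -0.1333.

```bash
echo '[0,0,0,-0.1,-0.0133,0,0.03,0,0,0,-0.1333,-0.0133,0,0.03,0,0,0,-0.15,-0.0167,0,0.03,0,0,0,-0.15,-0.0167,0,0.03,0,0,0,-0.15,-0.0167,0,0.03,0,0,0,-0.15,-0.0167,0,0.03,0,0,0,-0.15,-0.0167,0,0.03,0,0,0,-0.15,-0.0167,0,0.03]' | python3 -m pendant; echo '[0,0,0,-0.1333,-0.0067,0,0.03,0,0,0,-0.1,-0.0067,0,0.03,0,0,0,-0.05,-0.0033,0,0.03,0,0,0,0,0,0,0.03,0,0,0,0,0,0,0.03]' | python3 -m pendant; python3 -c "
from h import *
go([.482,-.289,.092])
from bench import bot
import cv2
for n in ('wrist','side'):
    c=bot.read_camera(n);cv2.imwrite(f'pics/{n}4.png',c['image'][:,:,::-1])"
```

```text
time_s: 20.25
position: [0.4847, -0.2057, 0.2252]
eef_rot: [[-0.0, 1.0, -0.005], [1.0, 0.0, 0.001], [0.001, -0.005, -1.0]]
wrist_force: [0.8, -0.0, -2.1]
opening: 0.0417
finger_force: 61.1
time_s: 20.75
position: [0.4807, -0.2885, 0.2259]
eef_rot: [[0.0, 1.0, -0.004], [1.0, -0.0, 0.001], [0.001, -0.004, -1.0]]
wrist_force: [0.1, 0.1, -2.8]
opening: 0.0413
finger_force: 61.1
t 20.75 pos [ 0.4807 -0.2885  0.2259] rotvec [-0.0037 -0.0012 -0.0001] d tool [-0.0007  0.0018  0.1339] d after rot [-0.0005  0.0013  0.1339] F [ 0.0725  0.1331 -2.8159] j [-0.5401  0.2859 -0.2667  1.0219 -0.0009  1.0308]
```

View pics/side4.png

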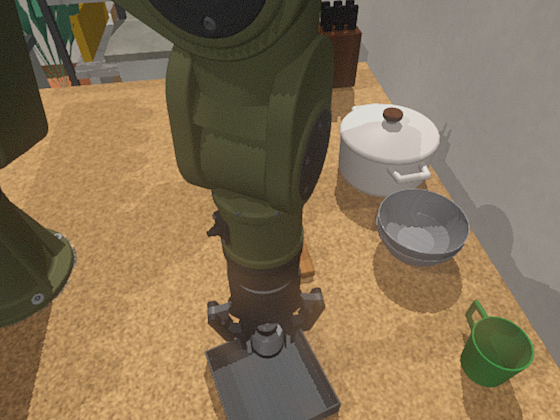

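The side view shows the mill hanging over the tin, near (265,338). Now I'll lower it slowly.

Scaled: 0.03 m / 0.3 = 0.1, 0.02 m / 0.3 = 0.0667.

```bash
g(){ grep -E 'time|posi|wrist'|tr '\n' ' ';echo; }
echo '[0,0,0,0,0.0033,0.0833,0.03,0,0,0,0,0,0.1,0.03,0,0,0,0,0,0.0833,0.03,0,0,0,0,0,0.0667,0.03,0,0,0,0,0,0.04,0.03,0,0,0,0,0,0.0333,0.03,0,0,0,0,0,0,0.03,0,0,0,0,0,0,0.03]' | python3 -m pendant|g
for i in 1 2 3 4; do echo '[0,0,0,0,0,0.0067,0.03,0,0,0,0,0,0,0.03]' | python3 -m pendant|g; done
```

```text
time_s: 21.65 position: [0.4824, -0.2895, 0.1055] wrist_force: [-0.2, -0.1, -2.1] 
time_s: 21.85 position: [0.4824, -0.2898, 0.1036] wrist_force: [0.3, 0.3, -2.9] 
time_s: 22.05 position: [0.4819, -0.2895, 0.1009] wrist_force: [0.2, -0.6, -2.1] 
time_s: 22.25 position: [0.4818, -0.2894, 0.0987] wrist_force: [0.3, -0.6, -1.0] 
time_s: 22.45 position: [0.4818, -0.2894, 0.0966] wrist_force: [-0.3, -0.1, -2.7]
```

Scaled: 0.001 m / 0.3 = 0.0033.

```bash
g(){ grep -E 'time|posi|wrist'|tr '\n' ' ';echo; }
for i in 1 2 3 4 5; do echo '[0,0,0,0,0,0.0033,0.03,0,0,0,0,0,0,0.03]' | python3 -m pendant|g; done
```

```text
time_s: 22.65 position: [0.4819, -0.2895, 0.0958] wrist_force: [0.4, -0.2, -2.4] 
time_s: 22.85 position: [0.4819, -0.2895, 0.0948] wrist_force: [0.1, -0.1, -2.7] 
time_s: 23.05 position: [0.4819, -0.2895, 0.0938] wrist_force: [-0.0, 0.2, -2.6] 
time_s: 23.25 position: [0.4819, -0.2895, 0.0928] wrist_force: [0.2, -0.1, -1.5] 
time_s: 23.45 position: [0.4819, -0.2895, 0.0926] wrist_force: [-2.6, 0.4, 5.0]
```

It has touched the floor, as the force jumped to +5 N. I'll release, rise and check.

Scaled: -0.04 m / 0.3 = -0.1333, -0.03 m / 0.3 = -0.1.

```bash
echo '[0,0,0,0,0,0,0.048,0,0,0,0,0,0,0.06,0,0,0,0,0,0,0.075,0,0,0,0,0,0,0.08,0,0,0,0,0,0,0.08,0,0,0,0,0,0,0.08]' | python3 -m pendant; echo '[0,0,0,0,0,-0.0333,0.08,0,0,0,0,0,-0.0667,0.08,0,0,0,0,0,-0.1,0.08,0,0,0,0,0,-0.1333,0.08,0,0,0,0,0,-0.1333,0.08,0,0,0,0,0,-0.1333,0.08,0,0,0,-0.1333,0,0,0.08,0,0,0,-0.1333,0,0,0.08]' | python3 -m pendant; echo '[0,0,0,-0.1333,0,-0.0667,0.08,0,0,0,-0.1333,0,0,0.08,0,0,0,-0.1333,0,0,0.08,0,0,0,0,0,0,0.08,0,0,0,0,0,0,0.08]' | python3 -m pendant; python3 -c "
from bench import bot
import cv2
for n in ('scene','side'):
    c=bot.read_camera(n);cv2.imwrite(f'pics/{n}5.png',c['image'][:,:,::-1])"
```

```text
time_s: 24.05
position: [0.4819, -0.2895, 0.0919]
eef_rot: [[0.0, 1.0, -0.002], [1.0, -0.0, -0.001], [-0.001, -0.002, -1.0]]
wrist_force: [-0.7, -0.0, 0.4]
opening: 0.0799
finger_force: 0.0
time_s: 24.85
position: [0.4834, -0.3701, 0.2754]
eef_rot: [[-0.002, 1.0, 0.002], [1.0, 0.002, -0.004], [-0.004, 0.002, -1.0]]
wrist_force: [-0.4, -0.5, -0.1]
opening: 0.0798
finger_force: 0.0
time_s: 25.35
position: [0.4819, -0.4899, 0.292]
eef_rot: [[0.002, 1.0, -0.002], [1.0, -0.002, 0.0], [0.0, -0.002, -1.0]]
wrist_force: [0.0, 0.6, 0.0]
opening: 0.0801
finger_force: 0.0
```

View pics/scene5.png

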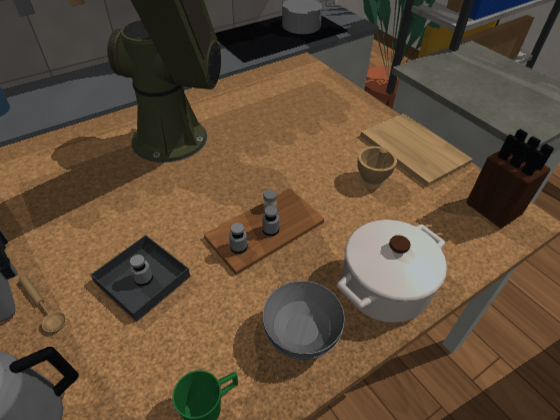

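View pics/side5.png

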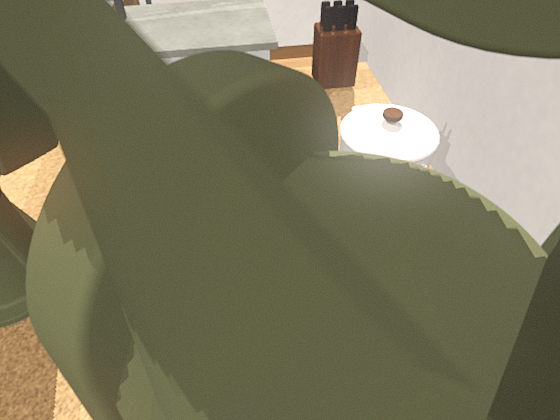

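The scene view shows the tired mill upright at (141,270), at the tin's centre, and the other two mills, the jar and the bystanders unmoved. The arm blocks the side view, but it is clear of everything.

```bash
python3 -c "
from bench import bot
print(bot.finish_job())"
```

```text
the job is handed in; nothing more can be done
None
```

I pressed all three mills, found the leftmost to be the tired one (about 3.7 N against about 10 N for the others), set it upright in the tin, and handed the job in at about 25 s; no verdict was returned.

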